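# Free a tenoned rail from the clamping jig and hold it up to the inspection camera

### The job

Turn the clamp knob on the jig's sliding stop a quarter turn anticlockwise to free it, slide the stop back to the far end of its track, and take out the wooden rail. Hold the rail up in front of the inspection camera, level and flat, tenon pointing straight into the lens, with the tenon's end on the lens axis 100 mm from the glass; finish while still holding it there, motionless in the gripper. Do not bump the camera, and leave the offcut, the glue bottle and the cork sanding block where they are.

Things in the scene. Friction and masses are not known exactly. Their poses are not given: they have to be found in the camera images.
- jig: Clamping jig fixed to the bench: grey-faced plywood base 110 x 335 x 15 mm with a 36 mm wide aluminium track along it whose top, on which the rail lies, is 27 mm above the bench. Origin on the bench below the track's centre line; z up; y runs along the track from the fixed wooden fence (60 wide, top 59 mm above the bench, inner face at y = -116 mm) towards the stop's end (base ends at y = +185 mm). Its place and yaw vary.
- stop (a joint): Travel of the dark steel sliding stop (block 56 wide x 50 long, top 62 mm above the bench) along the jig's +y: about 0 at the start, with its lip reaching 4 to 7 mm over the tenon so that the rail cannot be lifted; 0.06 m is fully back. Locked by the clamp knob against 30 N and more; once freed it slides with about 2 to 3 N and stays where it is left.
- clamp_knob (a joint): Angle of the clamp knob, a black bar handle 50 x 16 mm, 30 mm tall, on a vertical axis on top of the stop, with which it travels. About 0 (clamped, the bar lying across the track) at the start; grows anticlockwise seen from above; the stop comes free at about 0.6 rad; end of turn at 1.5 rad with the bar nearly along the track. Needs about 0.15 N m and stays where it is left.
- knob_grip (a point): Centre of the bar of the clamp knob, on its turning axis, 90 mm above the bench (the bar reaches from 73 to 103 mm above the bench). Its x axis runs along the bar.
- rail_mid (a point): Centre of the loose pale wooden rail (about 0.13 kg), half-way up and half-way along its 180 mm. Body 140 long x 44 wide x 32 mm tall, then a tenon 40 long x 32 wide x 12 mm thick, centred on the end. x points along the rail to the tenon, z up. It lies along the track, tenon under the stop, centre 43 mm above the bench, its sides 4 mm out past the track's; the wide body can be gripped here.
- rail: The same rail; origin under it, 10 mm from rail_mid towards the tenon and 16 mm below; same axes.
- tenon_end (a point): Centre of the end face of the rail's tenon, 100 mm from rail_mid along its x; same axes as the rail.
- lens (a point): Centre of the front glass of the inspection camera (grey box with a black round lens 42 mm in diameter, looking level). Its -x axis is the direction in which the camera looks, roughly towards the robot; z up. Its height differs from run to run (165 to 265 mm above the bench).
- camera_stand: The fixed stand of the inspection camera: foot 110 x 130 x 14 mm, post 20 mm thick and 330 mm tall; the lens glass is 60 mm ahead (-x) of this origin, which lies on the bench; the post stands 20 mm behind it. Same yaw as the lens.
- offcut_mid (a point): Centre of a loose plain wooden offcut 120 x 44 x 32 mm, with no tenon, beside the jig on the robot's side. Leave it.
- glue_mid (a point): Centre of a loose white glue bottle, 60 mm in diameter and 170 mm tall, behind the jig's fence end. Leave it.
- sander_mid (a point): Centre of a loose cork sanding block 110 x 65 x 30 mm on the bench below the camera's view. Leave it.

How it is judged (in metres and radians):
On the way, in this order (a step that is already met when the one before it is completed fails the run):
1. the clamp knob is loosened by nearly a quarter turn (value of joint clamp_knob above 1.1 rad and value of joint stop below 0.02 m), for 0.1 s.
2. the stop is slid back along its track (value of joint stop above 0.045 m and height (world z) of rail_mid below 0.06 m), for 0.1 s.
At the end, for the whole second after the job is handed in: Rail held still by the fingers, clear of jig and camera: tenon end 75-125 mm before the lens and within 20 mm of its axis, tenon towards it, rail within 10 degrees of the lens axis and of flat; stop at least 45 mm back, knob past 1.1 rad (x of tenon_end in the frame of lens between -0.125 and -0.075 m and y of tenon_end in the frame of lens between -0.02 and 0.02 m and z of tenon_end in the frame of lens between -0.02 and 0.02 m and x of rail_mid in the frame of lens below -0.15 m and angle between the x axis of rail_mid and the x axis of lens, either way round below 0.17 rad and (angle between rail_mid's own z axis and vertical below 0.17 rad or angle between rail_mid's own z axis and vertical above 2.97 rad) and contact force between the fingers and rail above 1.5 N and contact force between rail and camera_stand below 0.2 N and contact force between rail and jig below 0.2 N and linear speed of rail below 0.02 m/s and angular speed of rail below 0.15 rad/s and value of joint stop above 0.045 m and value of joint clamp_knob above 1.1 rad); the arm keeps its last pose, push and grip.
It fails at once if the camera is bumped (contact force between any of the arm, the fingers, rail and camera_stand above 3 N).
It fails at once if the offcut, glue bottle or sanding block is displaced by more than 30 mm (distance of any of offcut_mid, glue_mid, sander_mid from where it was at the start of the episode above 0.03 m).
It also fails if it takes over 58 s, if anything falls off the work surface, if the arm or the gripper's body presses on something with over 40 N, if the wrist force passes 120 N, or if a joint passes its speed limit or range.

### The arm

A 6-joint arm with a two-finger parallel gripper is mounted at the origin on the work surface. World frame = base frame: x ahead of the robot, y to its left, z up, the work surface at z = 0. Lengths are in mm, angles in rad, forces in N, time in s.
With the tool pointing down it reaches from about 250 to 800 mm from the base axis. Payload 3.9 kg.
Tool frame: the origin (TCP) lies between the finger pads; the fingertips stand 22 mm ahead of it and the grasp point (between the pads) lies 3 mm ahead of it (env.tips_ahead is the distance from the TCP to the fingertips, in mm); z points along the fingers, y is the line along which they close (so a half turn about z gives the same grasp; the last joint's range is limited). The gripper opens to 85 mm and grips with 20 to 120 N. Pads are 22 mm wide; open, the fingers measure 114 mm over their backs; the gripper's body (76 mm by 85 mm) begins 54 mm behind the grasp point. The pads swing forward as they close: fully open they stand 13 mm farther back than shut.
Start: joints at [1.159, 0.26, -0.138, 1.173, 0, 1.571], TCP at [210.131, 481.103, 225.404] pointing down, gripper open.
Joint ranges: [-2.78, 2.78], [-0.83, 1.72], [-1.28, 1.37], [-1.9, 2.12], [-1.57, 1.48], [-3.14, 3.14]. Speed limits (rad/s): [2.57, 2.57, 3.14, 3.14, 3.14, 3.14].

### API

Orientations are given as a unit quaternion [x, y, z, w].
In Python, from station import env gives the robot as it stands. The module is installed in compiled form; this text tells all that it offers.
- The arm moves only by the tool drive_tool, never from a script. Its argument "motion" is a list of rows, each a list of 7 numbers: the turn, a rotation vector about the tool's x, y, z in degrees, then the shift along the tool's x, y, z in m, then the finger opening in m, from 0 to 0.0854. A call has 1 to 5 rows; each row shifts and turns the commanded pose from where the row before left it, along the tool's axes as they then stand; what a row does not reach is not made up. A row lasts 1/10 s, in which the tool goes at most 50 mm and 8.59 degrees, less where a joint would pass 70% of its speed; a pose out of reach is approached as far as the arm can. A call is refused whole if a number of a shift passes 0.05 or a number of a turn 8.59, either way. A call with a gripper value outside its range is refused whole. The fingers move at their own pace and stop on an object; "squeeze" is the grip in N (left out, the last holds). Time passes only in rows, so rows that do not move let the fingers close. It gives the time, the measured TCP pose, the force, the opening and the grip force at its end, in the units of the state.
- env.get_state(): the state, without advancing time (a new reading comes with each control period).
- env.get_image(name): name is "scene" or "top" or "wrist"; returns the picture (420x560x3 uint8, red, green, blue); there is no depth.
- env.camera_params(name): a dict with "K" (3x3 intrinsics, pixels), "k1" (the pictures are not rectified: a ray, as slopes to the right and down, at radius r is drawn at 1 + k1 r^2 times it, then the intrinsics apply), "rvec" (rotation vector, rad) and "tvec" (3), from world to camera coordinates, as OpenCV has them; the wrist camera has in their place "tool_from_camera" (4x4, takes a point from camera to tool coordinates, whose origin is the TCP and whose axes are the flange's). Camera axes: x right, y down, z forward; pixel columns grow to the right and rows downward; lengths in mm; the calibration is good to about 2 mm. A picture is of the moment at which its call begins: read the wrist's pose just before it. camera_params takes no time and is no camera call.
- env.close_job(): hands the job in; it is judged then, once.
The state is a dict: "t": time; "joint_positions": joint angles; "dq": joint speeds; "effort": joint torques, N m; "tool_pos": TCP position; "tcp_rot": TCP orientation; "contact_force": force on the tool from outside, world axes, zero at the start; "moment": the same for the moment, N m; "opening": finger opening in mm; "finger_force": force on a finger pad.
Only numpy, scipy, OpenCV 4.12 (cv2) and the standard library are available. Lean on these libraries where they do the work, as an engineer would, in place of code of your own. Each camera call takes 0.05 s, during which the arm holds its last target. There are 200 camera calls.

## Working session

There is one attempt and no reset: what is moved stays moved. The work goes in short steps, Python scripts to look and compute and a tool call to move; the robot and the scene stay as the last step left them, time stands still between calls to the robot, and variables do not carry over. Pictures are saved under pics/ and viewed, at most 10 in all, crops included, and the job is handed in when it is done.

Besides the shell and the picture viewer there is one more tool, called after "Request:" as name([rows], argument=value, ...), one row to a line, values as JSON. drive_tool: Moves the arm, as the interface text tells. Its arguments: {"type":"object","properties":{"motion":{"type":"array","items":{"type":"array","items":{"type":"number"}}},"squeeze":{"type":"number"}},"required":["motion"]}

```bash
mkdir -p pics; cat > h.py <<'E'
import numpy as np, cv2
from scipy.spatial.transform import Rotation as R
from station import env
def cam(name, st=None):
    p=env.camera_params(name); K=np.array(p["K"],float); k1=p["k1"]
    if name=="wrist":
        st=st or env.get_state(); T=np.array(p["tool_from_camera"],float)
        Rw=R.from_quat(st["tcp_rot"]).as_matrix()
        Rc=Rw@T[:3,:3]; c=Rw@T[:3,3]+np.array(st["tool_pos"])
    else:
        M=cv2.Rodrigues(np.array(p["rvec"],float))[0]; Rc=M.T; c=-M.T@np.array(p["tvec"],float).ravel()
    return K,k1,Rc,c
def ray(C,uv):
    K,k1,Rc,c=C
    u=cv2.undistortPoints(np.array([[uv]],float),K,np.array([k1,0,0,0.]))[0,0]
    return c,Rc@np.array([u[0],u[1],1])
def onplane(C,uv,z):
    c,d=ray(C,uv); return c+d*(z-c[2])/d[2]
def tri(C1,uv1,C2,uv2):
    c1,d1=ray(C1,uv1);c2,d2=ray(C2,uv2)
    s=np.linalg.lstsq(np.c_[d1,-d2],c2-c1,rcond=None)[0]
    a=c1+s[0]*d1;b=c2+s[1]*d2
    return (a+b)/2,np.linalg.norm(a-b)
def proj(C,P):
    K,k1,Rc,c=C
    return cv2.projectPoints(np.array(P,float).reshape(-1,1,3),cv2.Rodrigues(Rc.T)[0],-Rc.T@c,K,np.array([k1,0,0,0.]))[0].reshape(-1,2)
def shot(name,f):
    st=env.get_state(); im=env.get_image(name); cv2.imwrite("pics/"+f,im[:,:,::-1]); return st,im
E
python3 - <<'E'
from h import *
for n in("scene","top"):
    shot(n,n+"0.png"); C=cam(n); print(n,C[0].round(1).tolist(),C[1],C[3].round(0),C[2][:,2].round(2))
print(env.get_state(), env.tips_ahead); print(env.camera_params("wrist"))
E
```

```text
scene [[387.4, 0.0, 274.7], [0.0, 387.4, 211.2], [0.0, 0.0, 1.0]] 0.023468274365081483 [980. 270. 897.] [-0.44 -0.31 -0.84]
top [[466.7, 0.0, 282.1], [0.0, 466.7, 218.5], [0.0, 0.0, 1.0]] -0.1264863761987333 [ 397.  -45. 1192.] [ 0.17  0.03 -0.98]
{'t': 0.1, 'joint_positions': array([ 1.15903771e+00,  2.60630671e-01, -1.39216193e-01,  1.17268583e+00,
       -1.29597506e-05,  1.57082332e+00]), 'dq': array([-0.00047468, -0.00047174,  0.00164876,  0.00096807, -0.00013181,
       -0.00098321]), 'effort': array([-4.59535768e-04, -4.06509411e+01,  2.54527670e+01,  1.00864767e-02,
       -5.89096157e-05, -4.44039088e-06]), 'tool_pos': array([209.87885597, 480.56534395, 224.65068967]), 'tcp_rot': array([ 2.04441106e-01,  9.78878481e-01, -8.51177384e-04, -1.71126803e-04]), 'contact_force': array([-0.22459512, -0.72829927,  0.36656839]), 'moment': array([-0.00772314, -0.00603846,  0.01497025]), 'finger_force': 0.0, 'opening': 85.51314352735542} 22.0
{'K': array([[365.49839062,   0.        , 280.94164953],
       [  0.        , 365.49839062, 214.03099271],
       [  0.        ,   0.        ,   1.        ]]), 'k1': -0.014608954630704173, 'tool_from_camera': array([[ 8.22035003e-04, -9.47693337e-01, -3.19181240e-01,
         8.35633078e+01],
       [ 9.99999646e-01,  7.20983378e-04,  4.34748508e-04,
         9.33588957e-01],
       [-1.81883895e-04, -3.19181484e-01,  9.47693593e-01,
        -1.48559878e+02],
       [ 0.00000000e+00,  0.00000000e+00,  0.00000000e+00,
         1.00000000e+00]])}
```

View pics/scene0.png

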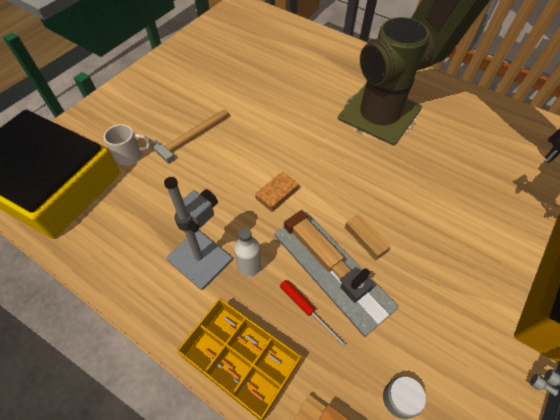

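View pics/top0.png

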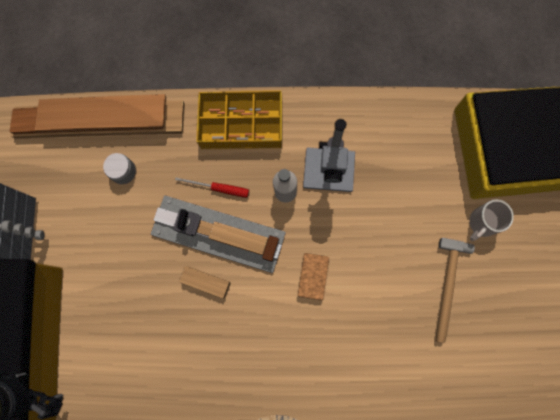

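The scene view shows the jig (275,225)–(395,315), with the knob near (355,283), the rail at (320,243), and the camera at (190,210) with its lens at (210,198). The top view shows the jig corners near (162,197), (152,233), (275,270) and (284,235), the knob near (185,221), and the stand foot (303–355, 148–192).

```bash
python3 - <<'E'
from h import *
a=cv2.imread("pics/top0.png")[100:300,140:370]; b=cv2.imread("pics/scene0.png")[165:340,155:405]
a=cv2.resize(a,None,fx=1.74*1.25,fy=1.74*1.25,interpolation=cv2.INTER_CUBIC)
b=cv2.resize(b,(0,0),fx=2,fy=2,interpolation=cv2.INTER_CUBIC)
cv2.imwrite("pics/c1.png",cv2.resize(cv2.imread("pics/top0.png")[130:300,145:365],None,fx=3.5,fy=3.5,interpolation=cv2.INTER_CUBIC))
cv2.imwrite("pics/c2.png",cv2.resize(cv2.imread("pics/scene0.png")[165:335,160:400],None,fx=3.3,fy=3.3,interpolation=cv2.INTER_CUBIC))
C=cam("top")
for n,uv,z in[("A",(162,197),15),("B",(152,233),15),("Cc",(275,270),15),("D",(284,235),15),("knob",(182,221),103),("off",(205,282),32),("sand",(313,276),30),("glue",(284,177),170),("f1",(303,190),14),("f2",(353,192),14),("f3",(306,148),14),("f4",(355,150),14)]: print(n,onplane(C,uv,z).round(1))
E
```

```text
A [664.5 304.2  15. ]
B [569.  326.3  15. ]
Cc [474.3   6.3  15. ]
D [563.2 -16.4  15. ]
knob [585.2 226.1 103. ]
off [443.  180.1  32. ]
sand [458.3 -88.7  30. ]
glue [673.8 -20.1 170. ]
f1 [680.9 -65.6  14. ]
f2 [ 675. -195.   14.]
f3 [794.9 -74.4  14. ]
f4 [ 788.8 -203.6   14. ]
```

View pics/c1.png

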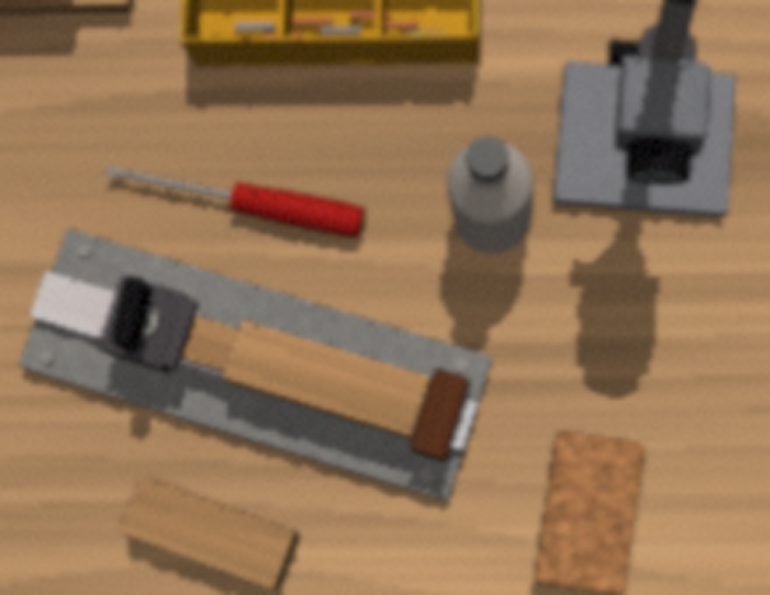

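View pics/c2.png

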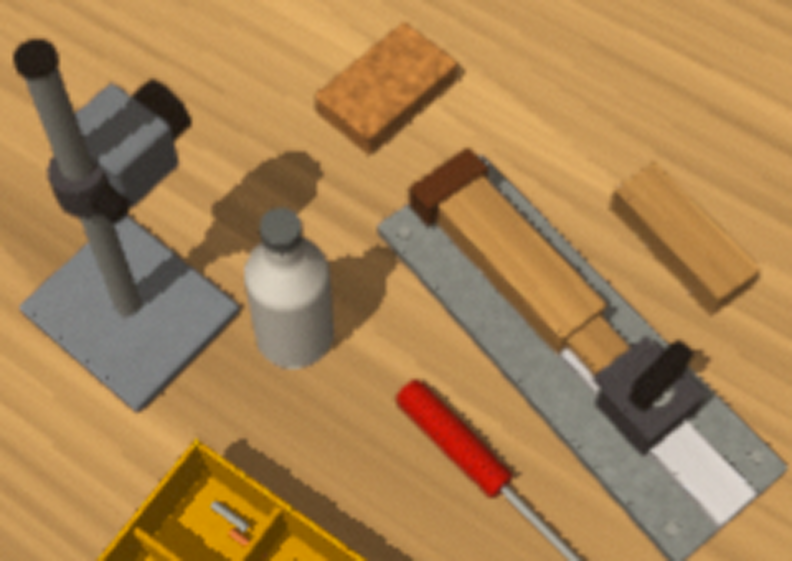

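The crops show sharp jig corners, foot corners, the knob bar and the lens barrel. I'll fit the jig and foot poses from their corners.

```bash
cat > m.py <<'E'
from h import *
T=cam("top");S=cam("scene")
t=lambda x,y:(145+x/3.5,130+y/3.5)
s=lambda x,y:(160+x/3.3,165+y/3.3)
def fit(L,W):  # rigid 2D
    L=np.array(L,float);W=np.array(W)[:,:2];lm=L.mean(0);wm=W.mean(0)
    a=L-lm;b=W-wm;th=np.arctan2((a[:,0]*b[:,1]-a[:,1]*b[:,0]).sum(),(a*b).sum())
    Q=np.array([[np.cos(th),-np.sin(th)],[np.sin(th),np.cos(th)]])
    o=wm-Q@lm;return th,o,np.linalg.norm((Q@L.T).T+o-W,axis=1).round(1)
# jig corners: (x=+-55, y=-150/185)
L=[(55,185),(-55,185),(-55,-150),(55,-150)]
E
cat > m1.py <<'E'
from m import *
# jig +y = world +y-ish ; +x = rot -90 of +y
tw=[onplane(T,t(*p),15) for p in[(70,232),(22,368),(447,502),(490,352)]]
sw=[onplane(S,s(*p),15) for p in[(680,560),(787,465),(480,155),(378,230)]]
for n,w in(("top",tw),("scene",sw)): print(n,np.array(w).round(0).tolist(),fit(L,w))
LF=[(55,55),(55,-55),(-55,-55)]
F=[(-55,65),(-55,-65),(55,-65),(55,65)]
tf=[onplane(T,t(*p),14) for p in[(555,203),(725,214),(735,74),(568,62)]]
sf=[onplane(S,s(*p),14) for p in[(240,312),(127,215),(22,308),(140,412)]]
for n,w in(("top",tf),("scene",sf)): print(n,np.array(w).round(0).tolist(),fit(F,w))
print("knob",onplane(T,t(130,312),103),tri(T,t(133,305),S,s(668,370)))
print("lens",tri(T,t(660,160),S,s(170,108)))
print("postTop",tri(T,(340,124),S,s(36,58)))
E
python3 m1.py
```

```text
top [[666.0, 296.0, 15.0], [563.0, 328.0, 15.0], [466.0, 12.0, 15.0], [575.0, -19.0, 15.0]] (np.float64(-0.2913943199139255), array([562.48731872, 137.53153019]), array([3.4, 2.6, 2.6, 3.9]))
scene [[669.0, 301.0, 15.0], [567.0, 331.0, 15.0], [472.0, 14.0, 15.0], [577.0, -14.0, 15.0]] (np.float64(-0.28606300698555115), array([566.39844293, 141.30365185]), array([3.4, 3.1, 1.5, 4.3]))
top [[686.0, -67.0, 14.0], [677.0, -193.0, 14.0], [786.0, -204.0, 14.0], [796.0, -78.0, 14.0]] (np.float64(-0.08478563016062556), array([ 736.18345178, -135.30421026]), array([1.4, 3. , 1.2, 2.7]))
scene [[695.0, -59.0, 14.0], [680.0, -185.0, 14.0], [787.0, -197.0, 14.0], [799.0, -69.0, 14.0]] (np.float64(-0.10329648424905707), array([ 740.47220751, -127.55717306]), array([3.3, 1.5, 1.5, 2.7]))
knob [589.71964069 225.93397912 103.        ] (array([593.8316112 , 229.11098877,  98.52226   ]), np.float64(8.444805110402502))
lens (array([ 666.00427335, -125.98208266,  197.23429342]), np.float64(9.388991117643782))
postTop (array([ 738.73617833, -133.48052399,  325.00938909]), np.float64(1.2828504626570871))
```

Request:
drive_tool([
  [0,0,-7.1,0,0,0,0.085],
  [0,0,0,-0.036,-0.011,0.002,0.085],
  [0,0,0,-0.036,-0.011,0.002,0.085],
  [0,0,0,-0.036,-0.011,0.002,0.085],
  [0,0,0,-0.036,-0.011,0.002,0.085],
])

```text
t: 0.6
tool_pos: [336.5, 396.9, 216.9]
tcp_rot: [0.143, 0.99, -0.0, -0.0]
contact_force: [0.0, 0.1, 0.0]
opening: 84.9
finger_force: 0.0
```

Request:
drive_tool([
  [0,0,0,-0.036,-0.011,0.002,0.085],
  [0,0,0,-0.036,-0.011,0.002,0.085],
  [0,0,0,-0.036,-0.011,0.002,0.085],
  [0,0,0,-0.036,-0.011,0.002,0.085],
  [0,0,0,-0.036,-0.011,0.002,0.085],
])

```text
t: 1.1
tool_pos: [493.6, 292.9, 206.9]
tcp_rot: [0.144, 0.99, -0.0, -0.0]
contact_force: [-0.6, 0.7, 0.0]
opening: 85.1
finger_force: 0.0
```

Request:
drive_tool([
  [0,0,0,-0.036,-0.011,0.002,0.085],
  [0,0,0,-0.036,-0.011,0.002,0.085],
  [0,0,0,-0.004,-0.002,0,0.085],
  [0,0,0,0,0,0,0.085],
  [0,0,0,0,0,0,0.085],
])

```text
t: 1.6
tool_pos: [557.7, 249.9, 203.1]
tcp_rot: [0.143, 0.99, -0.0, -0.001]
contact_force: [0.4, -0.5, -0.5]
opening: 85.2
finger_force: 0.0
```

```bash
cat >> h.py <<'E'
def delta(P=None,yaw=None,st=None):
    """turn about tool z (deg) then shift in tool axes (mm) after that turn, tool kept pointing down"""
    st=st or env.get_state(); M=R.from_quat(st["tcp_rot"]).as_matrix()
    y=np.degrees(np.arctan2(M[1,1],M[0,1])); a=y if yaw is None else yaw
    turn=-((a-y+180)%360-180); M2=M@R.from_rotvec([0,0,turn],degrees=True).as_matrix()
    print("t%.2f pos"%st["t"],st["tool_pos"].round(1),"closeyaw %.1f tilt"%y,M[:,2].round(3),"open %.1f F"%st["opening"],st["contact_force"].round(1),"j6 %.2f"%st["joint_positions"][5], "ff %.1f"%st["finger_force"])
    if P is not None: print("  turnz %.1f shift"%turn,(M2.T@(np.array(P,float)-st["tool_pos"])).round(1))
E
python3 - <<'E'
from h import *
st,im=shot("wrist","w1.png"); delta((590,228,95),73.5,st)
C=cam("wrist",st)
print(proj(C,[(590,228,103),(590,228,62),(564-.284*116,139-.959*116,59)]).round(0))
E
```

```text
t1.60 pos [557.7 249.9 203.1] closeyaw 73.5 tilt [-0.001 -0.    -1.   ] open 85.2 F [ 0.4 -0.5 -0.5] j6 0.71 ff 0.0
  turnz 0.0 shift [-37.3 -11.8 108. ]
[[264. 261.]
 [266. 240.]
 [ 26. 238.]]
```

View pics/w1.png

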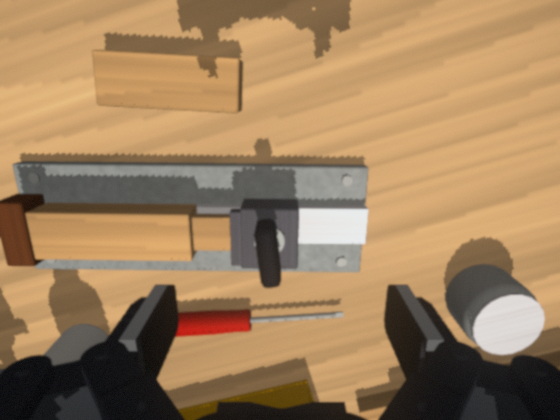

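The knob bar's top face runs from about (265,233) to (270,286), with my predicted centre at (264,261), so it lies about 3 mm further along the track. The finger gap is clear.

```bash
python3 - <<'E'
from h import *
st=env.get_state(); C=cam("wrist",st)
im=cv2.imread("pics/w1.png"); g=im.max(2); m=((g<42)).astype(np.uint8); m[:200]=0;m[295:]=0;m[:,:235]=0;m[:,310:]=0
n,l,s,c=cv2.connectedComponentsWithStats(m); i=1+s[1:,4].argmax(); print(s[i],c[i])
ys,xs=np.nonzero(l==i)
for y in range(210,290,8): print(y,xs[ys==y].min() if (ys==y).any() else None, xs[ys==y].max() if (ys==y).any() else None)
a,b=onplane(C,(264.5,233),103),onplane(C,(270,286),103); print(a,b,(a+b)/2,np.linalg.norm(a-b),np.degrees(np.arctan2(*(a-b)[1::-1])))
# jig corners z15
for p in [(367,166),(360,271),(15,165)]: print(onplane(C,p,15).round(1))
E
```

```text
[256 219  21  29 288] [265.65972222 228.69097222]
210 None None
218 None None
226 257 274
234 256 274
242 274 275
250 None None
258 None None
266 None None
274 None None
282 None None
[568.82558438 235.59713829 103.        ] [611.86471954 226.6964522  103.        ] [590.34515196 231.14679525 103.        ] 43.94985060218026 168.31568954086515
[563.8 333.2  15. ]
[668.6 303.4  15. ]
[469.6  17.3  15. ]
```

```bash
python3 - <<'E'
from h import *
delta((589.5,231,95),76)
E
```

```text
t1.65 pos [557.6 250.2 203.3] closeyaw 73.6 tilt [-0.001 -0.    -1.   ] open 85.1 F [0.2 0.5 0.5] j6 0.71 ff 0.0
  turnz -2.4 shift [-35.7 -10.9 108.2]
```

Request:
drive_tool([
  [0,0,-2.4,0,0,0,0.085],
  [0,0,0,-0.018,-0.0055,0,0.085],
  [0,0,0,-0.018,-0.0055,0,0.085],
  [0,0,0,0,0,0.028,0.085],
  [0,0,0,0,0,0.03,0.085],
], squeeze=30)

```text
t: 2.15
tool_pos: [591.6, 231.6, 146.4]
tcp_rot: [0.122, 0.993, 0.001, 0.002]
contact_force: [-0.2, 0.0, -0.5]
opening: 85.2
finger_force: 0.0
```

Request:
drive_tool([
  [0,0,0,0,0,0.03,0.085],
  [0,0,0,0,0,0.02,0.085],
  [0,0,0,0,0,0,0.04],
  [0,0,0,0,0,0,0.03],
  [0,0,0,0,0,0,0.02],
])

```text
t: 2.65
tool_pos: [591.8, 231.2, 97.2]
tcp_rot: [0.122, 0.993, 0.001, 0.001]
contact_force: [-0.1, 0.6, 0.4]
opening: 43.3
finger_force: 0.0
```

Request:
drive_tool([
  [0,0,0,0,0,0,0.005],
  [0,0,0,0,0,0,0.005],
  [0,0,0,0,0,0,0.005],
  [0,0,0,0,0,0,0.005],
])

```text
t: 3.05
tool_pos: [592.1, 229.9, 97.4]
tcp_rot: [0.123, 0.992, 0.0, 0.001]
contact_force: [-0.3, -2.8, 6.1]
opening: 5.1
finger_force: 3.2
```

```bash
python3 - <<'E'
from h import *
st,im=shot("wrist","w2.png"); delta(st=st)
E
```

```text
t3.05 pos [592.1 229.9  97.4] closeyaw 75.9 tilt [ 0.003  0.    -1.   ] open 5.1 F [-0.3 -2.8  6.1] j6 0.62 ff 3.2
```

View pics/w2.png

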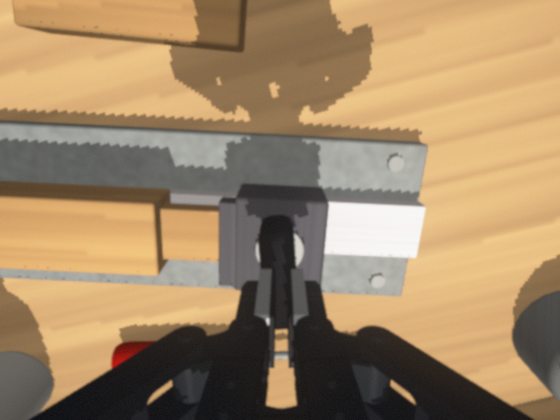

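The fingers shut beyond the bar's far end: the knob hub is at (280,249), the bar's near end at (278,220), and the stop's top spans (240–327, 187–292). I'll recompute from here.

```bash
python3 - <<'E'
from h import *
st=env.get_state(); C=cam("wrist",st)
print("cam",C[3].round(0), "tcp px",proj(C,[st["tool_pos"],st["tool_pos"]-[0,0,22]]).round(0))
for n,p,z in[("hub",(280,249),64),("bar near lo",(278,216),73),("near top",(278,240),103),("s1",(240,187),62),("s2",(327,190),62),("s3",(322,293),62),("s4",(235,290),62),("jc",(425,145),15),("jc2",(403,296),15)]: print(n,onplane(C,p,z).round(1))
S=cam("scene");T=cam("top")
print(proj(S,[(590,230,103),(580,230,103)]),proj(T,[(590,230,103)]))
E
```

```text
cam [511. 251. 246.] tcp px [[278. 283.]
 [278. 262.]]
hub [590.3 231.2  64. ]
bar near lo [568.7 235.6  73. ]
near top [569.1 235.7 103. ]
s1 [552.2 219.4  62. ]
s2 [564.7 262.8  62. ]
s3 [623.8 247.6  62. ]
s4 [609.8 199.7  62. ]
jc [564.8 331.4  15. ]
jc2 [669.5 303.   15. ]
[[362.0282077  274.96191325]
 [364.17783224 271.51105733]] [[180.48430105 219.0343114 ]]
```

```bash
python3 - <<'E'
from h import *
im=cv2.imread("pics/w2.png")[170:390,200:370]
im=np.clip((im/255.)**0.5*255,0,255).astype(np.uint8)
s=cv2.imread("pics/top0.png"); st=env.get_state(); sc=env.get_image("scene")[:,:,::-1][215:325,300:410]
sc=np.clip((sc/255.)**0.6*255,0,255).astype(np.uint8)
a=cv2.resize(im,None,fx=2.6,fy=2.6,interpolation=cv2.INTER_CUBIC); b=cv2.resize(sc,(348,348),interpolation=cv2.INTER_CUBIC)
o=np.zeros((572,800,3),np.uint8); o[:a.shape[0],:a.shape[1]]=a[:572]; o[:348,452:800]=b
cv2.imwrite("pics/c3.png",o)
E
```

```text
(no output)
```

View pics/c3.png

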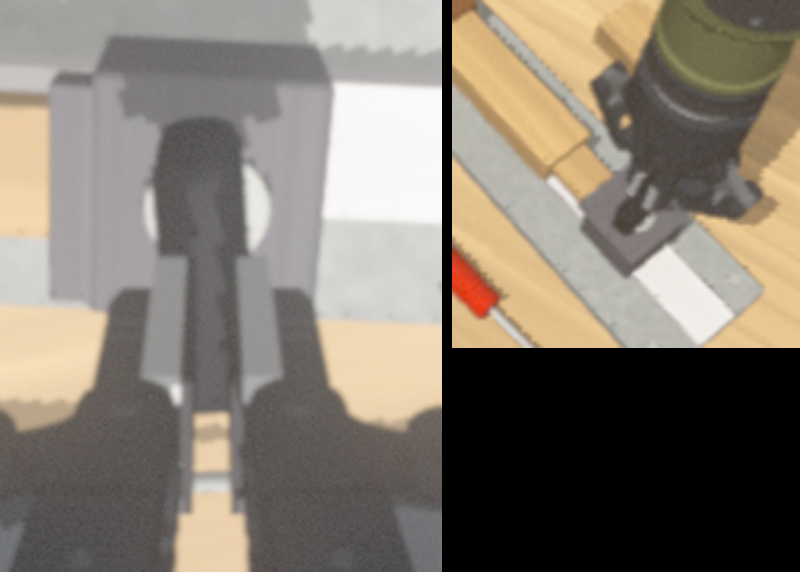

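The bar is in fact between the pads, as the close-up shows at its left side. I'll close fully to build up grip force.

Request:
drive_tool([
  [0,0,0,0,0,0,0],
  [0,0,0,0,0,0,0],
  [0,0,0,0,0,0,0],
  [0,0,0,0,0,0,0],
], squeeze=40)

```text
t: 3.55
tool_pos: [592.1, 230.1, 97.1]
tcp_rot: [0.123, 0.992, 0.0, 0.001]
contact_force: [-0.6, -2.1, 6.9]
opening: -0.0
finger_force: 3.1
```

```bash
python3 - <<'E'
from h import *
o=cv2.imread("pics/w2.png")[:,:,::-1]; st,im=shot("wrist","w3.png"); delta(st=st)
for nm,I in(("old",o),("new",im)):
    for r in (240,290,318,335,345,360): print(nm,r,I[r,255:310:2].max(1).tolist())
E
```

```text
t3.55 pos [592.1 230.1  97.1] closeyaw 75.9 tilt [ 0.003  0.    -1.   ] open -0.0 F [-0.6 -2.1  6.9] j6 0.62 ff 3.1
old 240 [86, 70, 45, 35, 34, 35, 33, 36, 34, 36, 39, 40, 44, 43, 43, 37, 36, 34, 35, 76, 179, 213, 203, 133, 90, 111, 111, 111]
old 290 [41, 72, 89, 89, 91, 89, 90, 82, 46, 34, 36, 46, 46, 45, 44, 37, 32, 37, 51, 84, 89, 89, 88, 90, 92, 73, 43, 39]
old 318 [37, 35, 42, 59, 89, 133, 182, 132, 63, 51, 39, 45, 43, 46, 43, 46, 37, 44, 44, 84, 119, 115, 90, 62, 43, 40, 39, 37]
old 335 [32, 33, 33, 32, 36, 30, 34, 49, 62, 61, 115, 141, 137, 137, 134, 142, 112, 63, 60, 48, 34, 33, 33, 35, 35, 36, 36, 38]
old 345 [30, 34, 31, 33, 32, 32, 36, 48, 63, 76, 175, 215, 216, 218, 217, 216, 171, 76, 53, 34, 31, 34, 36, 33, 32, 33, 33, 35]
old 360 [27, 32, 32, 29, 33, 38, 39, 50, 61, 104, 193, 205, 205, 209, 212, 214, 196, 100, 43, 33, 33, 37, 30, 30, 33, 31, 31, 31]
new 240 [83, 63, 36, 33, 36, 32, 36, 34, 33, 32, 33, 34, 36, 36, 35, 35, 35, 35, 38, 95, 191, 211, 187, 113, 93, 112, 110, 108]
new 290 [43, 42, 36, 40, 62, 87, 87, 88, 87, 89, 86, 62, 37, 34, 35, 62, 86, 87, 90, 88, 88, 85, 58, 40, 39, 43, 42, 43]
new 318 [39, 41, 36, 35, 35, 37, 48, 78, 169, 223, 219, 123, 65, 62, 51, 68, 114, 119, 104, 72, 46, 38, 35, 35, 34, 36, 37, 39]
new 335 [32, 36, 34, 34, 33, 32, 31, 30, 32, 29, 36, 53, 60, 63, 60, 54, 33, 30, 33, 31, 31, 31, 34, 33, 34, 34, 34, 34]
new 345 [31, 30, 30, 32, 27, 29, 31, 31, 30, 27, 34, 53, 60, 59, 60, 47, 30, 28, 30, 26, 29, 30, 28, 33, 29, 31, 29, 32]
new 360 [25, 22, 25, 24, 27, 28, 25, 25, 36, 38, 49, 68, 58, 59, 53, 44, 33, 33, 32, 25, 27, 25, 29, 25, 25, 24, 28, 27]
```

```bash
python3 - <<'E'
from h import *
st=env.get_state(); C2=cam("wrist",st)
s1=dict(st); s1["tool_pos"]=np.array([557.7,249.9,203.1]); s1["tcp_rot"]=R.from_euler("z",-2.35*1,degrees=True).as_quat()
M=R.from_euler("z",-2.35,degrees=True)*R.from_quat(st["tcp_rot"]); s1["tcp_rot"]=M.as_quat()
C1=cam("wrist",s1)
print(tri(C1,(270,286),C2,(281,328)),"far end"); print(tri(C1,(265,219),C2,(278,216)),"near lo"); print(tri(C1,(265,240),C2,(278,240)),"near top")
print(tri(C1,(347,181),C2,(396,163)),"screw")
print(proj(C2,[(612,226.5,103),(612,226.5,75)]).round(0))
for nm,f in(("w1","w1"),("w2","w2"),("w3","w3")):
    I=cv2.imread("pics/%s.png"%f)[:,:,::-1].max(2); c=267 if nm=="w1" else 278
    print(nm,[int(I[r,c-2:c+3].mean()) for r in range(206,340,4)])
    for r in (222,228,236,244,252,260): print(r,I[r,c-28:c+32:3].tolist())
E
```

```text
(array([613.87798312, 225.95400073, 100.34353292]), np.float64(0.08023570582767202)) far end
(array([561.71355159, 237.73822562,  94.37831852]), np.float64(0.36395804651221464)) near lo
(array([571.1762181 , 235.28011501, 104.80262455]), np.float64(5.515418618736236)) near top
(array([571.25449258, 311.13654228,  19.8066417 ]), np.float64(1.6484926000197206)) screw
[[281. 328.]
 [281. 296.]]
w1 [46, 57, 58, 49, 33, 33, 38, 43, 47, 48, 49, 48, 50, 50, 52, 52, 52, 52, 53, 53, 76, 199, 201, 202, 199, 126, 187, 191, 129, 187, 193, 199, 195, 197]
222 [95, 92, 91, 94, 96, 95, 52, 32, 35, 35, 33, 36, 67, 98, 96, 98, 99, 97, 101, 98]
228 [99, 94, 92, 95, 95, 86, 35, 35, 35, 34, 38, 35, 50, 92, 96, 99, 97, 99, 103, 99]
236 [100, 92, 94, 96, 96, 65, 40, 43, 44, 46, 46, 42, 48, 175, 184, 122, 99, 101, 102, 100]
244 [101, 93, 95, 96, 96, 127, 50, 44, 48, 47, 50, 44, 39, 99, 182, 142, 99, 100, 103, 96]
252 [103, 95, 96, 97, 98, 99, 55, 43, 47, 51, 49, 49, 43, 68, 107, 99, 103, 102, 103, 96]
260 [101, 95, 98, 99, 99, 101, 80, 45, 49, 50, 50, 49, 46, 49, 99, 102, 100, 103, 104, 98]
w2 [64, 63, 54, 
[... 688 characters left out ...]
3 [62, 63, 55, 30, 30, 31, 31, 34, 33, 34, 34, 36, 36, 36, 35, 35, 52, 54, 53, 52, 49, 50, 49, 47, 47, 44, 43, 51, 102, 101, 67, 57, 57, 55]
222 [105, 104, 106, 101, 39, 30, 32, 29, 31, 30, 30, 30, 31, 36, 88, 108, 110, 109, 111, 109]
228 [106, 106, 107, 84, 30, 31, 31, 29, 31, 30, 28, 34, 32, 34, 62, 106, 109, 111, 108, 112]
236 [105, 106, 102, 42, 37, 32, 34, 36, 33, 35, 32, 38, 35, 34, 71, 191, 129, 107, 110, 113]
244 [106, 107, 150, 56, 34, 32, 35, 35, 35, 35, 36, 39, 36, 33, 50, 199, 213, 184, 107, 110]
252 [107, 111, 197, 96, 34, 36, 37, 35, 36, 36, 36, 38, 39, 36, 41, 174, 211, 203, 127, 110]
260 [108, 107, 129, 131, 38, 37, 34, 34, 34, 34, 35, 38, 38, 34, 39, 157, 207, 148, 111, 110]
```

```bash
python3 - <<'E'
from h import *
st=env.get_state(); C=cam("wrist",st); M=R.from_quat(st["tcp_rot"]).as_matrix(); t=st["tool_pos"]
for q in [(11,43,9),(11,-43,9),(0,43,9),(-11,43,9),(11,43,-10),(0,43,-4),(11,0,22),(0,0,22),(-11,0,22),(11,0,0),(11,0,-6),(-11,0,-25)]: print(q,proj(C,[M@np.array(q,float)+t]).round(0))
print(st["effort"].round(1))
E
```

```text
(11, 43, 9) [[369. 253.]]
(11, -43, 9) [[187. 253.]]
(0, 43, 9) [[368. 274.]]
(-11, 43, 9) [[366. 294.]]
(11, 43, -10) [[380. 272.]]
(0, 43, -4) [[374. 287.]]
(11, 0, 22) [[278. 242.]]
(0, 0, 22) [[278. 262.]]
(-11, 0, 22) [[279. 281.]]
(11, 0, 0) [[278. 261.]]
(11, 0, -6) [[278. 267.]]
(-11, 0, -25) [[278. 338.]]
[  0.7 -49.   22.2  -0.5   0.4  -0. ]
```

Comparing the fingertip pixels with their predicted positions shows the tips sit about 28 mm further back than nominal. They closed on top of the bar at z of about 103, which matches the upward force. I'll lift, open, and go lower with force checks.

Request:
drive_tool([
  [0,0,0,0,0,-0.02,0],
  [0,0,0,0.0015,0.001,0,0.085],
  [0,0,0,0,0,0,0.085],
  [0,0,0,0,0,0,0.085],
  [0,0,0,0,0,0.015,0.085],
])

```text
t: 4.1
tool_pos: [590.9, 232.0, 101.3]
tcp_rot: [0.123, 0.992, 0.001, 0.001]
contact_force: [0.3, 0.6, 0.1]
opening: 58.3
finger_force: 0.0
```

Request:
drive_tool([
  [0,0,0,0,0,0.01,0.085],
  [0,0,0,0,0,0.01,0.085],
  [0,0,0,0,0,0.01,0.085],
  [0,0,0,0,0,0,0.085],
])

```text
t: 4.5
tool_pos: [588.3, 230.9, 68.2]
tcp_rot: [0.123, 0.992, -0.001, -0.002]
contact_force: [-0.4, -0.2, 0.3]
opening: 85.0
finger_force: 0.0
```

Request:
drive_tool([
  [0,0,0,0,0,0,0.05],
  [0,0,0,0,0,0,0.03],
  [0,0,0,0,0,0,0.02],
  [0,0,0,0,0,0,0.005],
  [0,0,0,0,0,0,0.005],
], squeeze=30)

```text
t: 5.0
tool_pos: [589.4, 229.7, 71.1]
tcp_rot: [0.123, 0.992, -0.002, 0.0]
contact_force: [-0.8, -2.6, 0.2]
opening: 15.8
finger_force: 29.9
```

The bar is now gripped (opening 15.8 mm, 30 N). Next I'll turn it anticlockwise about 76°.

Request:
drive_tool([
  [0,0,-7.6,0,0,0,0.005],
  [0,0,-7.6,0,0,0,0.005],
  [0,0,-7.6,0,0,0,0.005],
  [0,0,-7.6,0,0,0,0.005],
  [0,0,-7.6,0,0,0,0.005],
], squeeze=40)

```text
t: 5.5
tool_pos: [590.1, 230.5, 71.1]
tcp_rot: [-0.209, 0.978, -0.001, 0.0]
contact_force: [-0.3, -2.4, 2.8]
opening: 15.0
finger_force: 38.8
```

Request:
drive_tool([
  [0,0,-7.6,0,0,0,0.005],
  [0,0,-7.6,0,0,0,0.005],
  [0,0,-7.6,0,0,0,0.005],
  [0,0,-7.6,0,0,0,0.005],
  [0,0,-7.6,0,0,0,0.005],
])

```text
t: 6.0
tool_pos: [591.5, 230.5, 71.1]
tcp_rot: [-0.516, 0.857, -0.002, 0.001]
contact_force: [3.2, -3.0, 0.0]
opening: 15.0
finger_force: 38.8
```

Request:
drive_tool([
  [0,0,0,0,0,0,0.005],
  [0,0,0,0,0,0,0.005],
])

```text
t: 6.2
tool_pos: [591.6, 230.9, 71.1]
tcp_rot: [-0.513, 0.858, -0.001, 0.001]
contact_force: [2.7, -2.9, 0.3]
opening: 15.1
finger_force: 39.1
```

```bash
python3 - <<'E'
from h import *
delta((589.4+.284*57,230+.959*57,70.5))
E
```

```text
t6.20 pos [591.6 230.9  71.1] closeyaw 151.7 tilt [ 0.004 -0.001 -1.   ] open 15.1 F [ 2.7 -2.9  0.3] j6 -0.70 ff 39.1
  turnz -0.0 shift [-54.   13.2   0.6]
```

Request:
drive_tool([
  [0,0,0,-0.0093,0.0019,0,0.005],
  [0,0,0,-0.0093,0.0019,0,0.005],
  [0,0,0,-0.0093,0.0019,0,0.005],
  [0,0,0,-0.0093,0.0019,0,0.005],
  [0,0,0,-0.0093,0.0019,0,0.005],
])

```text
t: 6.7
tool_pos: [605.6, 276.4, 71.1]
tcp_rot: [-0.513, 0.859, -0.002, 0.001]
contact_force: [4.2, -3.9, 0.0]
opening: 15.4
finger_force: 39.1
```

Request:
drive_tool([
  [0,0,0,-0.0093,0.0019,0,0.005],
  [0,0,0,0,0,0,0.005],
  [0,0,0,0,0,0,0.005],
  [0,0,0,0,0,0,0.005],
])

```text
t: 7.1
tool_pos: [607.5, 282.5, 71.1]
tcp_rot: [-0.512, 0.859, -0.004, -0.0]
contact_force: [4.1, -10.7, 3.7]
opening: 15.1
finger_force: 39.6
```

Request:
drive_tool([
  [0,0,0,0,0,0,0.06],
  [0,0,0,0,0,0,0.06],
  [0,0,0,0,0,0,0.06],
  [0,0,-5.9,0,0,-0.03,0.085],
  [0,0,-5.9,0,0,-0.04,0.085],
])

```text
t: 7.6
tool_pos: [603.5, 285.8, 138.2]
tcp_rot: [-0.601, 0.799, 0.001, -0.003]
contact_force: [0.5, -0.5, -0.2]
opening: 84.3
finger_force: 0.0
```

Request:
drive_tool([
  [0,0,0,0.025,0,-0.045,0.085],
  [0,0,0,0.05,0,-0.02,0.085],
  [0,0,0,0.05,0,0,0.085],
  [0,0,0,0.04,0,0,0.085],
  [0,0,0,0,0,0,0.085],
])

```text
t: 8.1
tool_pos: [558.6, 128.1, 203.2]
tcp_rot: [-0.598, 0.802, 0.0, -0.001]
contact_force: [-0.2, 0.7, -0.0]
opening: 84.9
finger_force: 0.0
```

```bash
python3 - <<'E'
from m import *
s1=env.get_state(); q=[0.143,0.99,0,0]; s1=dict(s1,tool_pos=np.array([557.7,249.9,203.1]),tcp_rot=np.array(q)/np.linalg.norm(q)); C1=cam("wrist",s1)
w=[onplane(C1,p,15) for p in[(360,271),(367,166),(15,165)]]; th,o,r=fit([(55,185),(-55,185),(-55,-150)],w); print(th,o,r)
for p,z in[((192,206),59),((191,259),59),((28,236),59),((232,234),49)]:
    P=onplane(C1,p,z); d=P[:2]-o; print(P.round(1),"local",(d@[np.cos(th),np.sin(th)]).round(1),(d@[-np.sin(th),np.cos(th)]).round(1))
st,im=shot("wrist","w4.png"); delta((556.6,114,100),163.5,st)
E
```

```text
-0.2894320789133826 [566.55321558 141.54403654] [1.2 2.3 3.2]
[547.  176.6  59. ] local -28.7 28.0
[592.7 158.3  59. ] local 20.3 23.5
[532.2  29.7  59. ] local -0.9 -117.0
[583.8 198.2  49. ] local 0.4 59.2
t8.10 pos [558.6 128.1 203.2] closeyaw 163.4 tilt [-0.002 -0.001 -1.   ] open 84.9 F [-0.2  0.7 -0. ] j6 -1.06 ff 0.0
  turnz -0.1 shift [ 13.9  -2.2 103.2]
```

View pics/w4.png

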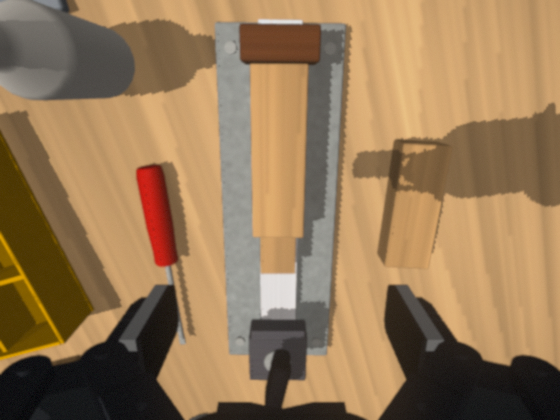

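The stop is fully back and the tenon is free at (260–297, 237–272). The rail's top face spans (252,63), (308,63), (304,236) and (254,236), and the open fingers straddle it.

```bash
python3 - <<'E'
from m import *
st=env.get_state(); C=cam("wrist",st)
w=[onplane(C,p,59) for p in[(252,64),(308,64),(304,236),(254,236)]]
th,o,r=fit([(-90,22),(-90,-22),(50,-22),(50,22)],w); print(np.degrees(th),o,r,np.round(w,1)); print(onplane(C,(278,272),49).round(1))
g=np.array([*o,0.]); print("grip at mid"); delta((*o,14),np.degrees(th)+90,st)
for n,p,z in[("glue l",(100,0),0)]:pass
E
```

```text
73.10185357717575 [556.60402932 119.51545206] [42.9 42.8 43.6 43.5] [[550.8  28.6  59. ]
 [510.8  40.4  59. ]
 [550.1 172.4  59. ]
 [591.4 160.2  59. ]]
[583.  204.2  49. ]
grip at mid
t8.15 pos [559.9 130.3 203.2] closeyaw 163.5 tilt [-0.     0.001 -1.   ] open 85.0 F [0.3 0.7 0.3] j6 -1.05 ff 0.0
  turnz 0.4 shift [ 1.140e+01 -1.000e-01  1.891e+02]
```

Request:
drive_tool([
  [0,0,0,0.023,-0.0005,0.03,0.085],
  [0,0,0,0,0,0.045,0.085],
  [0,0,0,0,0,0.045,0.085],
  [0,0,0,0,0,0.03,0.085],
  [0,0,0,0,0,0.02,0.085],
])

```text
t: 8.65
tool_pos: [553.4, 110.9, 29.7]
tcp_rot: [-0.6, 0.8, 0.001, -0.001]
contact_force: [-0.1, 0.2, 0.6]
opening: 85.3
finger_force: 0.0
```

Request:
drive_tool([
  [0,0,0,0,0,0.01,0.085],
  [0,0,0,0,0,0,0.085],
  [0,0,0,0,0,0,0.06],
])

```text
t: 8.95
tool_pos: [555.9, 110.4, 23.4]
tcp_rot: [-0.6, 0.8, -0.0, 0.001]
contact_force: [0.6, 0.7, 0.1]
opening: 73.0
finger_force: 0.0
```

Request:
drive_tool([
  [0,0,0,0,0,0,0.05],
  [0,0,0,0,0,0,0.04],
  [0,0,0,0,0,0,0.03],
  [0,0,0,0,0,0,0.03],
])

```text
t: 9.35
tool_pos: [556.3, 110.0, 24.2]
tcp_rot: [-0.6, 0.8, -0.001, 0.002]
contact_force: [0.4, 0.4, 6.6]
opening: 43.1
finger_force: 42.6
```

Request:
drive_tool([
  [0,0,0,0,0,-0.01,0.03],
  [0,0,0,0,0,-0.02,0.03],
  [0,0,0,0,0,-0.035,0.03],
  [0,0,0,0,0,-0.045,0.03],
  [0,0,0,0,0,-0.045,0.03],
], squeeze=60)

```text
t: 9.85
tool_pos: [553.6, 109.2, 178.9]
tcp_rot: [-0.6, 0.8, 0.0, -0.001]
contact_force: [0.9, -0.0, -1.6]
opening: 42.6
finger_force: 62.1
```

Request:
drive_tool([
  [0,0,0,0,0,-0.045,0.03],
  [0,0,0,0,0,-0.045,0.03],
  [0,0,0,0,0,-0.01,0.03],
  [0,0,0,0,0,0,0.03],
])

```text
t: 10.25
tool_pos: [555.9, 109.7, 279.9]
tcp_rot: [-0.6, 0.8, -0.001, 0.002]
contact_force: [0.3, -0.2, -1.8]
opening: 43.2
finger_force: 62.4
```

```bash
python3 - <<'E'
from m import *
delta()
for p in[(657,183),(657,178),(630,165),(690,165)]:
    c,d=ray(T,t(*p)); P=c+d*(659-c[0])/d[0]; print("front at x659",P.round(1))
I=cv2.imread("pics/top0.png"); print(I[165:196,333].max(1).tolist())
c,d=ray(S,s(188,120)); 
for x in(655,659,665): print("scene rim",(c+d*(x-c[0])/d[0]).round(1))
E
```

```text
t10.25 pos [555.9 109.7 279.9] closeyaw 163.7 tilt [ 0.004  0.001 -1.   ] open 43.2 F [ 0.3 -0.2 -1.8] j6 -1.09 ff 62.4
front at x659 [ 659.  -129.4  177.4]
front at x659 [ 659.  -128.4  190. ]
front at x659 [ 659.  -109.4  221.8]
front at x659 [ 659.  -146.2  221.3]
[67, 65, 62, 50, 29, 14, 14, 10, 8, 16, 25, 23, 30, 32, 43, 41, 40, 67, 110, 122, 125, 122, 121, 114, 83, 73, 91, 109, 139, 162, 171]
scene rim [ 655.  -117.   176.1]
scene rim [ 659.  -112.2  185. ]
scene rim [ 665.  -105.1  198.3]
```

Request:
drive_tool([
  [0,0,0,0.0314,0.0314,0.0075,0.03],
  [0,0,0,0.0314,0.0314,0.0075,0.03],
  [0,0,0,0.0314,0.0314,0.0075,0.03],
  [0,0,0,0.0314,0.0314,0.0075,0.03],
  [0,0,5,0,0,0,0.03],
])

```text
t: 10.75
tool_pos: [388.6, 22.2, 242.9]
tcp_rot: [-0.562, 0.827, 0.004, -0.007]
contact_force: [1.0, -0.2, -1.1]
opening: 43.1
finger_force: 62.1
```

Request:
drive_tool([
  [0,0,8.5,0,0,0,0.03],
  [0,0,8.5,0,0,0,0.03],
  [0,0,8.5,0,0,0,0.03],
  [0,0,8.5,0,0,0,0.03],
  [0,0,8.5,0,0,0,0.03],
])

```text
t: 11.25
tool_pos: [397.0, 24.1, 245.2]
tcp_rot: [-0.224, 0.975, 0.0, -0.003]
contact_force: [-0.0, -0.1, -1.4]
opening: 43.3
finger_force: 62.0
```

Request:
drive_tool([
  [0,0,8.5,0,0,0,0.03],
  [0,0,8.5,0,0,0,0.03],
  [0,0,8.5,0,0,0,0.03],
  [0,0,6,0,0,0,0.03],
  [0,0,0,0,0,0,0.03],
])

```text
t: 11.75
tool_pos: [397.2, 24.1, 245.4]
tcp_rot: [0.046, 0.999, -0.0, -0.002]
contact_force: [0.4, -0.2, -1.2]
opening: 42.9
finger_force: 62.0
```

Request:
drive_tool([
  [0,-8,0,0,0,0,0.03],
  [0,-8,0,0,0,0,0.03],
  [0,-8,0,0,0,0,0.03],
  [0,-8,0,0,0,0,0.03],
  [0,-8,0,0,0,0,0.03],
])

```text
t: 12.25
tool_pos: [397.6, 23.8, 246.2]
tcp_rot: [0.042, 0.938, -0.016, 0.343]
contact_force: [0.8, 0.0, -1.5]
opening: 43.2
finger_force: 62.3
```

Request:
drive_tool([
  [0,0,0,0,0,0,0.03],
  [0,0,0,0,0,0,0.03],
])

```text
t: 12.45
tool_pos: [396.2, 24.1, 244.5]
tcp_rot: [0.042, 0.94, -0.016, 0.339]
contact_force: [0.7, 0.1, -0.3]
opening: 42.9
finger_force: 62.2
```

```bash
python3 - <<'E'
from h import *
st,im=shot("wrist","w5.png"); delta(st=st)
C=cam("wrist",st); print(proj(C,[(659,-126,198)]).round(0), C[3].round(0))
E
```

```text
t12.45 pos [396.2  24.1 244.5] closeyaw 84.8 tilt [ 0.635 -0.059 -0.77 ] open 42.9 F [ 0.7  0.1 -0.3] j6 0.25 ff 62.2
[[172. 330.]] [238.  40. 307.]
```

View pics/w5.png

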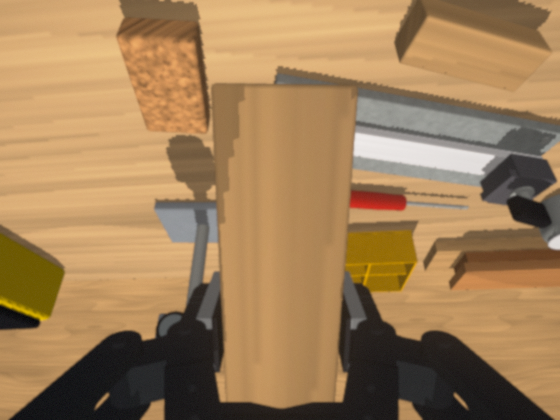

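The view is flipped, with up in the picture meaning nearer the robot. The lens disc is near (172,328) against a predicted (172,330), and the rail is straight in the grip with its butt end at row 85. I'll check the disc and the butt end numerically.

```bash
python3 - <<'E'
from h import *
st=env.get_state(); C=cam("wrist",st); M=R.from_quat(st["tcp_rot"]).as_matrix()
I=cv2.imread("pics/w5.png").max(2)
for r in range(300,356,5): print(r,I[r,146:206:3].tolist())
for z in(-30,-35,-40):
    for x in (75,82,88): print(x,z,proj(C,[M@np.array([x,dy,z],float)+st["tool_pos"] for dy in(-22,22)]).round(0).tolist())
delta((461,-107,179),84.6,st)
E
```

```text
300 [192, 192, 194, 192, 193, 196, 195, 196, 197, 196, 196, 195, 196, 183, 88, 42, 43, 40, 44, 79]
305 [199, 200, 199, 194, 190, 191, 191, 192, 194, 195, 196, 194, 193, 158, 48, 40, 42, 42, 60, 92]
310 [186, 187, 187, 186, 187, 187, 186, 185, 178, 168, 154, 169, 176, 76, 39, 41, 38, 46, 85, 92]
315 [197, 197, 195, 195, 166, 92, 57, 57, 75, 82, 81, 68, 41, 41, 36, 39, 38, 72, 92, 90]
320 [197, 195, 195, 194, 114, 47, 88, 90, 91, 90, 87, 64, 39, 37, 38, 38, 40, 57, 88, 118]
325 [196, 196, 198, 182, 55, 88, 90, 90, 72, 40, 37, 36, 37, 38, 35, 36, 37, 38, 35, 43]
330 [194, 193, 195, 140, 54, 88, 90, 60, 33, 34, 35, 36, 36, 37, 37, 38, 35, 35, 34, 38]
335 [204, 203, 205, 127, 36, 75, 56, 36, 34, 32, 33, 32, 38, 37, 31, 33, 36, 35, 38, 38]
340 [89, 65, 44, 34, 31, 29, 32, 32, 30, 28, 31, 33, 32, 33, 33, 35, 34, 35, 34, 34]
345 [27, 29, 28, 29, 31, 30, 30, 32, 28, 32, 31, 32, 33, 33, 32, 32, 31, 32, 32, 37]
350 [29, 27, 28, 30, 30, 30, 30, 30, 29, 28, 32, 28, 31, 28, 27, 29, 32, 35, 34, 35]
355 [26, 24, 28, 28, 28, 26, 26, 26, 32, 28, 32, 29, 32, 29, 29, 31, 33, 36, 33, 32]
75 -30 [[207.0, 117.0], [346.0, 117.0]]
82 -30 [[205.0, 94.0], [347.0, 94.0]]
88 -30 [[204.0, 73.0], [348.0, 74.0]]
75 -35 [[204.0, 118.0], [349.0, 118.0]]
82 -35 [[202.0, 94.0], [350.0, 94.0]]
88 -35 [[201.0, 73.0], [351.0, 73.0]]
75 -40 [[200.0, 120.0], [352.0, 120.0]]
82 -40 [[199.0, 94.0], [353.0, 94.0]]
88 -40 [[197.0, 72.0], [354.0, 72.0]]
t12.50 pos [399.7  24.6 248.3] closeyaw 84.8 tilt [ 0.64  -0.059 -0.766] open 43.0 F [ 1.4 -0.5  0.2] j6 0.25 ff 62.2
  turnz 0.2 shift [ -11.8 -125.4  100.1]
```

The lens is confirmed within about 2 mm. Now I'll level the tool and move to the inspection pose.

Request:
drive_tool([
  [0,8,0,0,0,0,0.03],
  [0,8,0,0,0,0,0.03],
  [0,8,0,0,0,0,0.03],
  [0,8,0,0,0,0,0.03],
  [0,8,0,0,0,0,0.03],
])

```text
t: 13.0
tool_pos: [405.0, 24.1, 250.8]
tcp_rot: [0.047, 0.999, 0.001, 0.001]
contact_force: [0.4, -0.3, -1.6]
opening: 43.4
finger_force: 62.2
```

Request:
drive_tool([
  [0,0,0,0,-0.031,0.016,0.03],
  [0,0,0,0,-0.031,0.016,0.03],
  [0,0,0,0,-0.031,0.016,0.03],
  [0,0,0,0,-0.031,0.016,0.03],
  [0,0,0,0,0,0,0.03],
])

```text
t: 13.5
tool_pos: [390.9, -103.3, 183.4]
tcp_rot: [0.049, 0.999, -0.001, 0.0]
contact_force: [0.1, 1.5, -1.2]
opening: 42.9
finger_force: 62.3
```

Request:
drive_tool([
  [0,0,0,-0.019,0,0,0.03],
  [0,0,0,-0.019,0,0,0.03],
  [0,0,0,-0.019,0,0,0.03],
  [0,0,0,-0.01,0,0,0.03],
  [0,0,0,0,0,0,0.03],
])

```text
t: 14.0
tool_pos: [458.3, -106.0, 184.5]
tcp_rot: [0.046, 0.999, -0.0, 0.001]
contact_force: [-1.0, 0.6, -1.6]
opening: 43.0
finger_force: 62.3
```

```bash
python3 - <<'E'
from h import *
delta((464,-107,182),84.6)
I0=cv2.imread("pics/top0.png"); a=env.get_image("top")[:,:,::-1]; b=env.get_image("scene")[:,:,::-1]
o=np.zeros((400,800,3),np.uint8); o[:]=np.hstack([cv2.resize(a[120:320,230:430],(400,400),interpolation=cv2.INTER_CUBIC),cv2.resize(b[110:310,130:330],(400,400),interpolation=cv2.INTER_CUBIC)])
cv2.imwrite("pics/f.png",o)
E
```

```text
t14.00 pos [ 458.3 -106.   184.5] closeyaw 84.7 tilt [ 0.003 -0.    -1.   ] open 43.0 F [-1.   0.6 -1.6] j6 -0.14 ff 62.3
  turnz 0.1 shift [-5.7 -0.5  2.5]
```

View pics/f.png

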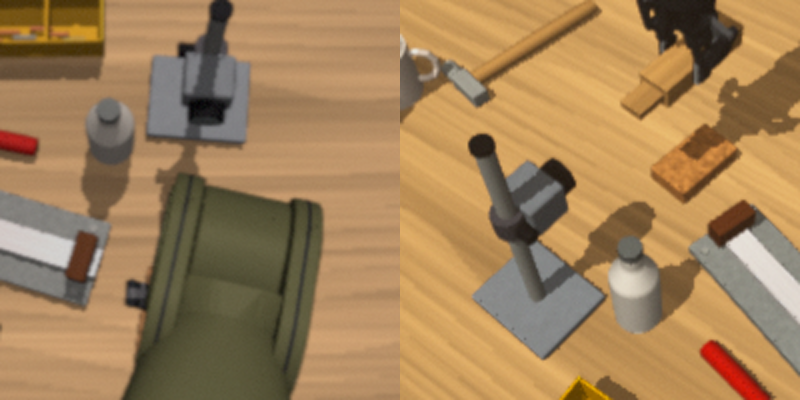

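The tenon points at the lens, with its end near crop (632,110), which is scene (246,165). The camera, bottle and sanding block are undisturbed. I'll check that pixel against the prediction and make the final 5 mm correction.

```bash
python3 - <<'E'
from h import *
S=cam("scene")
print(proj(S,[(553.4,-114.6,200),(553.4,-114.6,190),(659,-126,198),(659,-126,219)]).round(1))
c,d=ray(S,(246,165)); print((c+d*(553.4-c[0])/d[0]).round(1),(c+d*(200-c[2])/d[2]).round(1))
E
```

```text
[[244.6 166.2]
 [244.9 168.9]
 [211.4 195.1]
 [210.  189.5]]
[ 553.4 -110.1  207.4] [ 548.8 -114.1  200. ]
```

Request:
drive_tool([
  [0,0,0,-0.005,0,0.001,0.03],
  [0,0,0,0,0,0,0.03],
  [0,0,0,0,0,0,0.03],
  [0,0,0,0,0,0,0.03],
  [0,0,0,0,0,0,0.03],
])

```text
t: 14.6
tool_pos: [459.1, -105.8, 182.8]
tcp_rot: [0.046, 0.999, 0.0, 0.0]
contact_force: [-0.4, -0.2, -2.0]
opening: 43.1
finger_force: 62.3
```

```bash
python3 -c "
from h import *
delta(); print(env.close_job())"
```

```text
t14.60 pos [ 459.1 -105.8  182.8] closeyaw 84.7 tilt [ 0.  0. -1.] open 43.1 F [-0.4 -0.2 -2. ] j6 -0.13 ff 62.3
the job is handed in; nothing more can be done
None
```

I handed the job in at 14.6 s, and `close_job()` returned no verdict: the knob was turned to about 1.37 rad, the stop slid about 54 mm back, and the rail is held level, tenon on the lens axis, its end about 105 mm from the glass by my measurements.

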